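Hang the spare knife holder on the slitter bar

TASK

Lift the spare knife holder with the blue grip off its parking rack and hang it on the slitter's knife bar in the free place between the two set holders, then ease it sideways, bearing lightly on the bar, until its groove drops over the locating key and it sits fully home on the bar. Go gently: do not force it down on the bar and do not shove or unseat the two set holders. Let go of it at the end.

Things in the scene. Friction and masses are not known exactly. Their poses are not given: they have to be found in the camera images.
- slitter: Slitting station of a label rewinder, fixed, 330 mm long (its y, along the bar), 200 mm deep (x); origin on the bench under the bar's middle, z up. Side frames: inner faces at y = +-144 mm, tops at 148 mm. Steel anvil roll under the bar at x = -28 mm, top at 47 mm; idler rollers at x = +58 mm (top 55 mm) and x = -70 mm (top 89 mm). The two set holders hang at y = +-36 mm.
- bar_mid (a point): Middle of the knife bar's top, 135 mm above the bench; axes as the slitter's. Bar along y, 16 mm thick (x), 36 mm tall. Brass keys 14 (x) x 8 (y) mm stand 5 mm up from its top, one per holder. The free place's key is fixed but its place is not measured: it is screwed on off the middle, up to 7 mm from this point to one side or the other along y; find it by feel or see it from above.
- spare_grip (a point): Centre of the spare holder's blue grip: upright block 14 (its x) x 18 (y) x 44 mm tall, held across its x faces, fingers closing at right angles to the bar. It stands on the saddle, whose top is 22 mm below this point. Holder 28 mm wide in y, 0.25 to 0.5 kg, balanced under the grip. Starts hanging on the rack, axes as the rack's; on the bar its axes go as the slitter's. Home height 175 mm.
- spare_seat (a point): Seat of the spare (underside of its saddle), 40 mm under the grip centre; on the bar's top when home, 5 mm too high when it stands on a key. Bar slot 18 mm wide (x), centred here; rear jaw at x +9 to +21 mm, to 41 mm below, mouth flared; front body at x -31 to -9 mm with a fork and knife wheel (x -44 to -12 mm) under it to 82 mm below. Groove for the key: along x, centred, 9.6 mm wide, 6 mm deep, no lead-in.
- left_grip (a point): Centre of the black grip of the set holder on the slitter's +y side of the free place: same model as the spare, loose on its key with 0.8 mm play to each side; its top is 22 mm above this point. 44 mm is free between the two set holders for the 28 mm wide spare.
- right_grip (a point): The same for the set holder on the slitter's -y side of the free place.
- rack: Parking rack, fixed, base 120 x 140 mm, origin on the bench under the middle of its rail, which runs along its y, 12 mm thick, top at 120 mm, on posts at y = +-52 mm. The spare hangs within 20 mm of the rail's middle.
Not all that is in view belongs to the job. What is shaped like the part that bears right_grip but orange is not meant.

How it is judged:
On the way, in this order (a step that is already met when the one before it is completed fails the run):
1. the spare holder is lifted clear of the rack and higher than its place on the bar (height (world z) of spare_grip above 0.205 m), for 0.1 s.
2. the spare holder is home on the bar between the two set holders (z of spare_grip in the frame of slitter below 0.1768 m and angle between spare_grip's own z axis and vertical below 0.06 rad and horizontal distance between spare_grip and left_grip below 0.047 m and horizontal distance between spare_grip and right_grip below 0.047 m), for 0.2 s.
At the end, for the whole second after the job is handed in: The spare hangs on the bar between the set holders, released, at rest, over the key (grip centre under 1.8 mm above home height), upright within 0.06 rad, square to the bar within 0.12 rad; the set holders stay upright (0.08 rad) within 5 mm of where they were (all of step 2 and z of spare_grip in the frame of slitter above 0.172 m and angle between the x axis of spare_grip and the x axis of slitter, either way round below 0.12 rad and x of spare_grip in the frame of slitter between -0.004 and 0.004 m and distance of each of left_grip, right_grip from where it was at the start of the episode below 0.005 m and angle between each of left_grip, right_grip's own z axis and vertical below 0.08 rad and linear speed of spare below 0.02 m/s); the robot touches nothing.
It fails at once if a set holder is unseated: moved more than 8 mm or tilted more than 0.15 rad (distance of any of left_grip, right_grip from where it was at the start of the episode above 0.008 m or angle between any of left_grip, right_grip's own z axis and vertical above 0.15 rad).
It fails at once if a set holder is shoved with more than 15 N (contact force between spare and left above 15 N or contact force between spare and right above 15 N).
It fails at once if the spare holder is forced against the bar or its key with more than 30 N (contact force between spare and slitter above 30 N or contact force between spare and key above 30 N).
It also fails if it takes over 58 s, if anything falls off the work surface, if the arm or the gripper's body presses on something with over 40 N, if the wrist force passes 120 N, or if a joint passes its speed limit or range.

ROBOT

A 6-joint arm with a two-finger parallel gripper is mounted at the origin on the work surface. World frame = base frame: x ahead of the robot, y to its left, z up, the work surface at z = 0. Lengths are in m, angles in rad, forces in N, time in s.
With the tool pointing down it reaches from about 0.35 to 0.775 m from the base axis. Payload 7.3 kg.
Tool frame: the origin (TCP) lies on the centre line of the jaws, within the pads' length; the fingertips stand 17 mm ahead of it and the grasp point (between the pads) lies 2 mm behind it (robot.tip_extent is the distance from the TCP to the fingertips, in m); z points along the fingers, y is the line along which they close (so a half turn about z gives the same grasp; the last joint's range is limited). The gripper opens to 92 mm and grips with 3 to 60 N. Pads are 19 mm wide; open, the fingers measure 130 mm over their backs; the gripper's body (75 mm by 190 mm) begins 47 mm behind the grasp point.
Start: joints at [0.977, 0.342, 1.524, -0, 1.275, -0.146], TCP at [0.227, 0.473, 0.244] pointing down, gripper open.
Joint ranges: [-2.53, 2.53], [-0.77, 2.02], [0.04, 2.7], [-1, 4.14], [0.28, 2.66], [-3.11, 3.11]. Speed limits (rad/s): [2.57, 2.57, 3.14, 3.14, 3.14, 3.14].

INTERFACE

Orientations are given as [roll, pitch, yaw] about the fixed x, y, z axes, in that order (R = Rz(yaw) Ry(pitch) Rx(roll)).
In Python, from cell import robot gives the robot as it stands.
- The arm moves only by the tool step_arm, never from a script. Its argument "motion" is a list of rows, each a list of 2 entries, a list of its own where there are three numbers: the shift along the tool's x, y, z in units of 60 mm (1.0 is 60 mm), then the turn about the tool's z in rad. In form: [[[x, y, z], spin], ...]. A call has 1 to 10 rows; each row is the pose to reach, as a shift and turn from the pose commanded when the call began, along the tool's axes at that moment; what a row does not reach only later rows make up. A row lasts 1/8 s, in which the tool goes at most 62.5 mm and 10.7 degrees, less where a joint would pass 70% of its speed; a pose out of reach is approached as far as the arm can. A call with a gripper value outside its range is refused whole. "hand" is the closure in counts, from 0 (fully open) to 255 (shut), set as the call begins (left out, the last holds). The fingers move at their own pace and stop on an object; "squeeze" is the grip in N (left out, the last holds). Time passes only in rows, so rows that repeat a pose let the fingers close. It gives the time, the measured TCP pose, the force, the opening and the grip force at its end, in the units of the state.
- robot.observe(): the state, without advancing time (a new reading comes with each control period).
- robot.read_camera(name): name is "scene" or "top" or "wrist"; returns a dict with "pixels" (480x640x3 uint8, red, green, blue), "intrinsics" (3x3 intrinsics, pixels), "xyz" and "rotation" of the camera in the world; the wrist camera has in their place "T_tool_cam" (4x4, takes a point from camera to tool coordinates, whose origin is the TCP and whose axes are the flange's). Camera axes: x right, y up, looking along -z (the intrinsics and any distortion apply to the point x, -y, -z); pixel columns grow to the right and rows downward; lengths in m; the calibration is good to about 2 mm. A picture is of the moment at which its call begins: read the wrist's pose just before it. There is no depth.
- robot.hand_in(): hands the job in; it is judged then, once.
The state is a dict: "time": time; "qpos": joint angles; "qvel": joint speeds; "joint_efforts": joint torques, N m; "tool_pos": TCP position; "tool_rot": TCP orientation; "contact_force": force on the tool from outside, world axes, zero at the start; "torque": the same for the moment, N m; "opening": finger opening in m; "grip_force": force on a finger pad.
Only numpy, scipy, OpenCV 4.12 (cv2) and the standard library are available. Lean on these libraries where they do the work, as an engineer would, in place of code of your own. Each camera call takes 0.05 s, during which the arm holds its last target. There are 200 camera calls.

## Working session

There is one attempt and no reset: what is moved stays moved. The work goes in short steps, Python scripts to look and compute and a tool call to move; the robot and the scene stay as the last step left them, time stands still between calls to the robot, and variables do not carry over. Pictures are saved under pics/ and viewed, at most 10 in all, crops included, and the job is handed in when it is done.

Besides the shell and the picture viewer there is one more tool, called after "Emit:" by a JSON object that holds its "op" and its "data". step_arm: Moves the arm, as the interface text tells. Its arguments: {"type":"object","properties":{"motion":{"type":"array"},"hand":{"type":"number"},"squeeze":{"type":"number"}},"required":["motion"]}

```bash
mkdir -p pics; python3 - <<'E'
from cell import robot
import cv2,pickle
s=robot.observe();print({k:s[k] for k in('time','tool_pos','tool_rot','contact_force','opening')})
d={}
for n in("scene","top","wrist"):
    c=robot.read_camera(n);d[n]=c
    cv2.imwrite(f"pics/{n}0.png",c["pixels"][...,::-1])
    print(n,{k:v for k,v in c.items() if k!="pixels"})
pickle.dump(d,open("d0.pkl","wb"))
E
```

```text
{'time': 0.0, 'tool_pos': array([0.22707131, 0.47293045, 0.24304605]), 'tool_rot': array([-3.14005631e+00, -2.27751230e-04,  2.69379049e+00]), 'contact_force': array([-0.55094871, -0.18816122,  0.01431409]), 'opening': 0.09157743543153848}
scene {'intrinsics': array([[561.81375032,   0.        , 326.00195086],
       [  0.        , 561.81375032, 231.15646395],
       [  0.        ,   0.        ,   1.        ]]), 'xyz': array([1.24877109, 0.13953756, 0.72271694]), 'rotation': array([0.99300955, 0.00553414, 1.85618617])}
top {'intrinsics': array([[587.76589397,   0.        , 302.76734994],
       [  0.        , 587.76589397, 235.41687932],
       [  0.        ,   0.        ,   1.        ]]), 'xyz': array([ 0.17843506, -0.10439749,  1.38760084]), 'rotation': array([ 0.17746912, -0.01691214, -1.54703451])}
wrist {'intrinsics': array([[411.05663503,   0.        , 313.37415383],
       [  0.        , 411.05663503, 239.30412735],
       [  0.        ,   0.        ,   1.        ]]), 'T_tool_cam': array([[ 5.44130299e-04,  9.60855132e-01,  2.77050754e-01,
         7.30320885e-02],
       [ 9.99999850e-01, -5.04748590e-04, -2.13462493e-04,
        -9.03822156e-04],
       [-6.52655549e-05,  2.77050828e-01, -9.60855262e-01,
        -1.40645874e-01],
       [ 0.00000000e+00,  0.00000000e+00,  0.00000000e+00,
         1.00000000e+00]])}
```

View pics/top0.png

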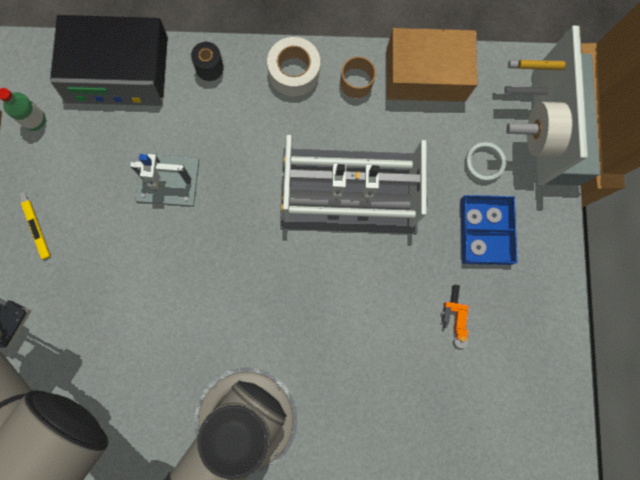

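View pics/scene0.png

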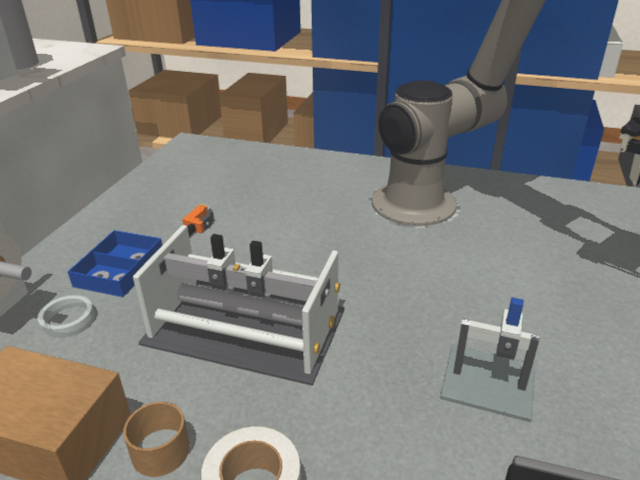

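The top view shows the rack at about (165,180) with the blue grip at (146,158), and the slitter at (350,185) with its set holders near (339,175) and (373,175). The brass key is at about (357,175). The scene view shows the same things from the far side, with the holder fronts facing the camera. I'll make enlarged crops next.

```bash
cat > h.py <<'E'
import numpy as np,cv2
from scipy.spatial.transform import Rotation as R
def pose(c,s=None):
    if "xyz" in c: return np.array(c["xyz"]),R.from_euler("xyz",c["rotation"]).as_matrix()
    T=np.eye(4);T[:3,:3]=R.from_euler("xyz",s["tool_rot"]).as_matrix();T[:3,3]=s["tool_pos"]
    T=T@c["T_tool_cam"];return T[:3,3],T[:3,:3]
def ray(c,uv,s=None):
    o,M=pose(c,s);K=c["intrinsics"];d=np.linalg.inv(K)@[uv[0],uv[1],1]
    d=M@(d*[1,-1,-1]);return o,d/np.linalg.norm(d)
def plane(c,uv,z,s=None):
    o,d=ray(c,uv,s);return o+d*(z-o[2])/d[2]
def cross(r1,r2):
    A=np.c_[r1[1],-r2[1]];t=np.linalg.lstsq(A,r2[0]-r1[0],rcond=None)[0]
    a=r1[0]+t[0]*r1[1];b=r2[0]+t[1]*r2[1];return (a+b)/2,np.linalg.norm(a-b)
def proj(c,p,s=None):
    o,M=pose(c,s);q=(M.T@(np.array(p)-o))*[1,-1,-1];q=c["intrinsics"]@q;return q[:2]/q[2]
def blobs(c,lo,hi,roi,mn=6):
    x0,y0,x1,y1=roi;h=cv2.cvtColor(c["pixels"][y0:y1,x0:x1],cv2.COLOR_RGB2HSV)
    m=cv2.inRange(h,lo,hi);n,_,st,ce=cv2.connectedComponentsWithStats(m)
    return [(ce[i]+[x0,y0],st[i]+[x0,y0,0,0,0]) for i in range(1,n) if st[i][4]>=mn]
E
python3 - <<'E'
import pickle,cv2,numpy as np
from h import *
d=pickle.load(open("d0.pkl","rb"));t,s=d["top"],d["scene"]
cr=lambda c,x0,y0,x1,y1:cv2.resize(c["pixels"][y0:y1,x0:x1],(400,300),interpolation=cv2.INTER_CUBIC)
im=np.vstack([np.hstack([cr(t,275,125,435,245),cr(t,115,140,215,215)]),np.hstack([cr(s,130,215,350,380),cr(s,430,290,550,380)])])
cv2.imwrite("pics/c1.png",im[...,::-1])
for n,c,roi in(("top",t,(115,140,215,215)),("scene",s,(430,280,550,420))):
    print(n,"blue",blobs(c,(105,120,50),(130,255,255),roi))
for n,c,roi in(("top",t,(300,150,400,200)),("scene",s,(195,220,290,300))):
    print(n,"black",blobs(c,(0,0,0),(180,255,45),roi)); print(n,"brass",blobs(c,(8,100,80),(30,255,255),roi,3))
E
```

```text
top blue [(array([144.42857143, 158.76190476]), array([139, 154,  12,  11,  84]))]
scene blue [(array([514.47909968, 311.13826367]), array([507, 298,  16,  28, 311]))]
top black [(array([339.66666667, 171.66666667]), array([337, 170,   7,   5,  24])), (array([373.        , 172.82758621]), array([370, 170,   8,   6,  29]))]
top brass [(array([356.95652174, 174.34782609]), array([356, 171,   3,   8,  23]))]
scene black [(array([221.63636364, 249.18181818]), array([220, 242,   4,  15,  33]))]
scene brass [(array([198.9047619 , 226.01904762]), array([195, 220,   9,  13, 105])), (array([236.0625 , 266.90625]), array([233, 264,   7,   7,  32]))]
```

View pics/c1.png

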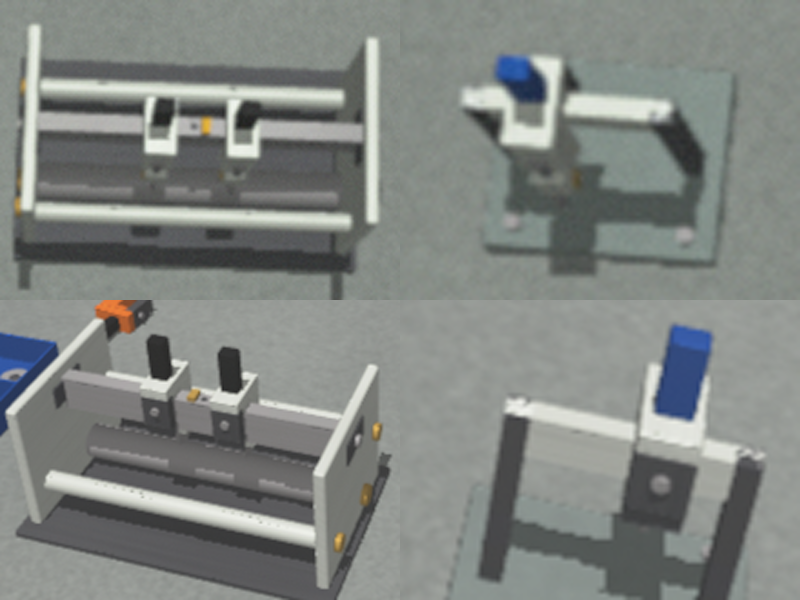

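The crops show:
- **Slitter:** the bar runs from crop (38,122) to (362,132), the brass key is at crop (206,125), and the white rollers are at rows 90 and 215.
- **Rack:** the rail runs from crop (468,98) to (668,111), with the blue grip near its left end.

Next I'll turn these into world positions.

```bash
python3 - <<'E'
import pickle
from h import *
np.set_printoptions(precision=4,suppress=True)
d=pickle.load(open("d0.pkl","rb"));t,s=d["top"],d["scene"]
T=lambda x,y:(275+x*.4,125+y*.4)
K=lambda x,y:(115+(x-400)*.25,140+y*.25)
a,b=plane(t,T(38,122),.135),plane(t,T(362,132),.135)
print("bar",a,b,np.linalg.norm(a-b),"yaw",np.degrees(np.arctan2(*(a-b)[:2]*[-1,1])))
for n,p,z in(("idl far",(195,95),.055),("idl near",(195,213),.089),("anvil",(195,187),.047)): print(n,plane(t,T(*p),z))
g=[plane(t,p,.197) for p in((339.67,171.67),(373,172.83))];print("grip tops",g)
print("key",plane(t,(357,174.3),.139))
a,b=plane(t,K(468,98),.12),plane(t,K(668,111),.12)
print("rail",a,b,np.linalg.norm(a-b),"yaw",np.degrees(np.arctan2(*(a-b)[:2]*[-1,1])))
p,e=cross(ray(t,(144.43,158.76)),ray(s,(514.48,311.14)));print("blue",p,e)
print("blue top plane .182",plane(t,K(513,62),.182))
p,e=cross(ray(t,(357,174.3)),ray(s,(236.06,266.9)));print("key",p,e)
E
```

```text
bar [ 0.5409 -0.0892  0.135 ] [ 0.5399 -0.376   0.135 ] 0.2867347807698563 yaw -0.18876632444768388
idl far [ 0.5947 -0.2356  0.055 ]
idl near [ 0.4729 -0.2332  0.089 ]
anvil [ 0.5074 -0.2372  0.047 ]
grip tops [array([ 0.5306, -0.1938,  0.197 ]), array([ 0.53  , -0.2639,  0.197 ])]
key [ 0.5428 -0.2364  0.139 ]
rail [0.5566 0.2639 0.12  ] [0.5523 0.1524 0.12  ] 0.11152720991439566 yaw -2.209904061006381
blue [0.5577 0.2266 0.1619] 0.0013396224703078935
blue top plane .182 [0.5586 0.2235 0.182 ]
key [ 0.5423 -0.2352  0.1389] 0.0025548637812832144
```

Emit:
{"op": "step_arm", "data": {"motion": [[[-0.84,-0.16,-0.03],0.145],[[-1.68,-0.33,-0.07],0.29],[[-2.52,-0.5,-0.1],0.435],[[-3.36,-0.66,-0.14],0.58],[[-4.2,-0.83,-0.17],0.725],[[-5.04,-1.0,-0.2],0.87],[[-5.88,-1.16,-0.24],1.015],[[-6.74,-1.33,-0.28],1.162],[[-6.74,-1.33,-0.28],1.162],[[-6.74,-1.33,-0.28],1.162]], "hand": 0}}

```text
time: 1.4
tool_pos: [0.5567, 0.2263, 0.26]
tool_rot: [-3.14, -0.0, 1.532]
contact_force: [-0.3, -0.6, 0.6]
opening: 0.0917
grip_force: 0.0
```

```bash
python3 - <<'E'
from cell import robot
from h import *
np.set_printoptions(precision=4,suppress=True)
s=robot.observe();c=robot.read_camera("wrist")
print(s["time"],s["tool_pos"],s["tool_rot"],s["qpos"],s["contact_force"])
cv2.imwrite("pics/w1.png",c["pixels"][...,::-1])
for ce,st in blobs(c,(105,120,40),(130,255,255),(0,0,640,480),100): print(ce,st)
print(proj(c,s["tool_pos"],s))
E
```

```text
1.4 [0.5567 0.2263 0.26  ] [-3.1401 -0.0001  1.5324] [0.2584 0.4737 1.2732 0.0005 1.3961 0.2967] [-0.2941 -0.563   0.5621]
[542.2982   7.5455] [534   0  19  18 275]
[537.1509  63.1671] [528  51  19  25 371]
[309.9216 256.4742] [302 242  17  30 485]
[310.2341 322.2864]
```

View pics/w1.png

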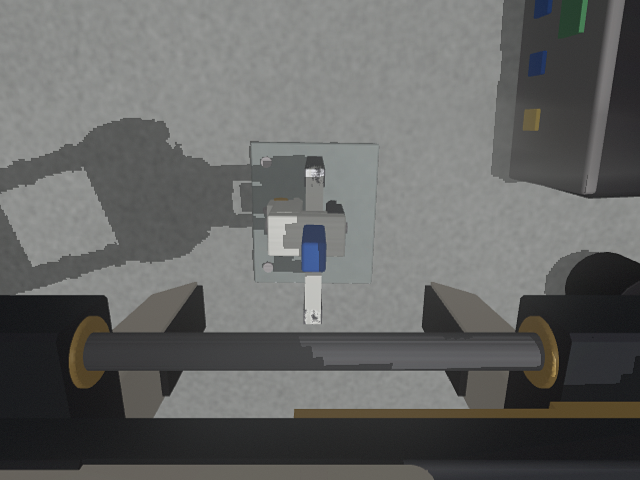

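The wrist view shows the bright top face of the blue grip at about cols 302-326, rows 245-272. The rail is vertical in the image, from (314,165) to (313,320), so the yaw is right. I'll locate the top face.

```bash
python3 - <<'E'
from h import *
np.set_printoptions(precision=4,suppress=True)
from cell import robot
s=robot.observe();im=cv2.imread("pics/w1.png");print(im[258,296:332,0]);print(im[220:280,314,0])
c={"intrinsics":np.array([[411.05663503,0,313.37415383],[0,411.05663503,239.30412735],[0,0,1]]),"T_tool_cam":robot.read_camera("wrist")["T_tool_cam"]}
for uv in((302,258),(325,258),(313.5,245),(313.5,272)):print(plane(c,uv,.182,s))
for uv in((314,165),(313,320)):print(plane(c,uv,.12,s))
E
```

```text
[141 140 141 142 139 110 123 137 148 153 153 153 153 154 154 155 154 155
 156 155 156 156 156 100 102 102 101 101  97  96 127 141 139 138 139 139]
[127 128 130 133 129  85  87  89  89  88  88  88  89  89  88  89  88  89
  89  88  89  90 106 133 145 151 156 157 156 156 156 155 155 156 155 156
 156 154 156 156 155 156 154 155 154 153 154 154 155 153 149 136 126 127
 125 143 195 191 191 190]
[0.5511 0.2262 0.182 ]
[0.564  0.2258 0.182 ]
[0.5578 0.2336 0.182 ]
[0.5573 0.2176 0.182 ]
[0.5595 0.2713 0.12  ]
[0.5546 0.1559 0.12  ]
```

Emit:
{"op": "step_arm", "data": {"motion": [[[0,0.02,0.3],0],[[0,0.02,0.7],0],[[0,0.02,1.1],0],[[0,0.02,1.4],0],[[0,0.02,1.55],0],[[0,0.02,1.62],0],[[0,0.02,1.62],0],[[0,0.02,1.62],0]]}}

```text
time: 2.5
tool_pos: [0.5588, 0.2264, 0.1641]
tool_rot: [3.14, -0.0, 1.532]
contact_force: [-0.3, 1.2, 0.8]
opening: 0.0919
grip_force: 0.0
```

Emit:
{"op": "step_arm", "data": {"motion": [[[0,0,0],0],[[0,0,0],0],[[0,0,0],0],[[0,0,0],0],[[0,0,0],0],[[0,0,0],0],[[0,0,0],0],[[0,0,0],0]], "hand": 255, "squeeze": 30}}

```text
time: 3.5
tool_pos: [0.5584, 0.2262, 0.1633]
tool_rot: [-3.141, -0.0, 1.532]
contact_force: [-2.0, -0.5, 1.0]
opening: 0.0166
grip_force: 0.5
```

Emit:
{"op": "step_arm", "data": {"motion": [[[0,0,0],0],[[0,0,0],0],[[0,0,0],0],[[0,0,0],0]]}}

```text
time: 4.0
tool_pos: [0.5583, 0.2262, 0.1633]
tool_rot: [-3.141, -0.0, 1.532]
contact_force: [-1.8, -0.2, 0.5]
opening: 0.014
grip_force: 30.0
```

Emit:
{"op": "step_arm", "data": {"motion": [[[0,0,-0.1],0],[[0,0,-0.3],0],[[0,0,-0.6],0],[[0,0,-1.0],0],[[0,0,-1.4],0],[[0,0,-1.8],0],[[0,0,-2.1],0],[[0,0,-2.2],0],[[0,0,-2.2],0]]}}

```text
time: 5.12
tool_pos: [0.5585, 0.2261, 0.2956]
tool_rot: [3.141, -0.0, 1.532]
contact_force: [0.2, 0.4, -3.1]
opening: 0.0139
grip_force: 30.0
```

Emit:
{"op": "step_arm", "data": {"motion": [[[-0.3,0,0],0],[[-0.9,0,0],0],[[-1.8,0.01,0],0],[[-2.7,0.01,0],-0.01],[[-3.6,0.02,0],-0.02],[[-4.5,0.02,0],-0.035],[[-5.4,0.02,0],-0.035],[[-6.3,0.03,0],-0.035],[[-7.0,0.03,0],-0.035],[[-7.5,0.04,0],-0.035]]}}

```text
time: 6.38
tool_pos: [0.5419, -0.2265, 0.2943]
tool_rot: [-3.14, -0.0, 1.565]
contact_force: [-0.5, 0.4, -3.1]
opening: 0.0138
grip_force: 30.0
```

Emit:
{"op": "step_arm", "data": {"motion": [[[-0.5,0.02,0],0],[[-0.9,0.04,0],0],[[-1.2,0.04,0],0],[[-1.27,0.04,0],0],[[-1.27,0.04,0],0],[[-1.27,0.04,0],0]]}}

```text
time: 7.12
tool_pos: [0.5456, -0.2988, 0.2955]
tool_rot: [3.141, -0.0, 1.568]
contact_force: [0.3, -0.2, -3.5]
opening: 0.014
grip_force: 30.0
```

```bash
python3 - <<'E'
from cell import robot
from h import *
import pickle
np.set_printoptions(precision=4,suppress=True)
s=robot.observe();c=robot.read_camera("wrist");pickle.dump((s,c),open("w2.pkl","wb"))
print(s["time"],s["tool_pos"],s["tool_rot"],s["contact_force"])
cv2.imwrite("pics/w2.png",c["pixels"][...,::-1])
for ce,st in blobs(c,(8,90,60),(30,255,255),(0,0,640,290),20): print(ce,st,plane(c,ce,.14,s))
E
```

```text
7.125 [ 0.5456 -0.2988  0.2955] [ 3.1414 -0.0003  1.5679] [ 0.2962 -0.1877 -3.4549]
[629.3067  96.7733] [617  95  23   6  75] [ 0.7625 -0.2104  0.14  ]
[307.2336 135.9486] [298 131  20  11 214] [ 0.5427 -0.2358  0.14  ]
[616.6982 184.9645] [594 178  46  12 169] [ 0.766  -0.2707  0.14  ]
[591.483  255.1898] [ 522  213  118   77 7093] [ 0.7577 -0.324   0.14  ]
[267.6265 227.9398] [259 226  19   5  83] [ 0.5128 -0.3021  0.14  ]
```

View pics/w2.png

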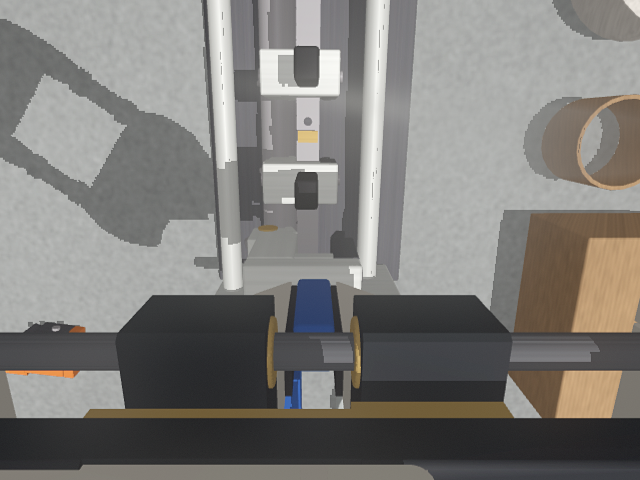

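The view shows the brass key at (307,136) and the bar at cols 296-319. The set holder saddles are at rows 50-95 and 163-203. The held blue grip starts at row 279. Next I'll measure the edges.

```bash
python3 - <<'E'
from h import *
import pickle
np.set_printoptions(precision=4,suppress=True,linewidth=200)
s,c=pickle.load(open("w2.pkl","rb"));g=cv2.cvtColor(c["pixels"],cv2.COLOR_RGB2GRAY)
print("bar row110",g[110,284:332].astype(int));print("row150",g[150,284:332].astype(int))
print("col 275",g[40:215,275].astype(int));
print("key col",g[112:150,307].astype(int))
print("blue col 313",c["pixels"][250:336,313,2]);print("sad col 255",g[225:300,255]);
for n,uv,z in(("hole",(308,121),.135),("keytop",(307,130.5),.14),("keybot",(307,141.5),.14)):print(n,plane(c,uv,z,s))
E
```

```text
bar row110 [134 134 133 133 133 133 132 131 131 131 129 128 153 203 199 199 199 199 199 199 199 199 200 200 200 200 200 200 201 201 200 200 200 201 201 165 131 133 135 135 137 136 137 136 136 136 137 137]
row150 [130 130 130 130 130 129 128 127 126 126 123 125 151 201 198 197 197 197 198 198 198 198 197 197 198 198 199 199 198 198 199 199 199 201 198 121 125 125 126 126 127 127 128 127 127 128 128 129]
col 275 [133 134 133 134 134 134 133 132 142 194 232 242 240 239 239 240 241 242 241 240 237 236 237 239 241 241 241 240 240 239 239 240 238 237 236 238 239 239 236 234 235 235 235 236 236 234 234 234 235
 236 237 237 236 229 204 156 145 138 138 139 138 137 137 137 137 136 135 135 135 134 133 134 133 134 134 133 132 134 133 133 133 133 133 133 133 133 133 132 132 131 132 132 132 132 131 132 131 131
 132 132 131 131 131 132 131 131 130 130 129 131 130 130 131 130 130 129 130 138 140 140 140 141 144 156 214 230 238 234 235 236 239 233 160 164 161 162 164 166 166 165 165 164 163 163 163 162 162
 165 163 162 160 161 160 161 162 161 160 159 161 162 162 162 158 146 124 125 125 126 125 125 12
[... 252 characters left out ...]
36 138 149 154 155 158 156 155 155 155 156 157 158 159 155 116 106 107 107 107 107 106 106 107 106 107 107 107 106 106 105 106 106 106 105
 106 106 105 104 105 106 105 105 105 104 105 104 104 104 104 105 103 104 103 105 103 103 105 103 105 109 112 117 119 118 120 120 119  89  64  69  73]
sad col 255 [118 119 121 133 135 137 136 136 136 135 136 136 135 136 142 148 138 135 136 138 136 137 137 137 138 137 137 138 137 137 138 140 150 145 137 139 140 138 138 140 142 152 157 159 161 160 159 159 160
 160 160 160 161 162 160 159 157 156 157 157 159 160 161 161 160 160 159 160 156 123  69  60  60  60  59]
hole [ 0.5432 -0.2257  0.135 ]
keytop [ 0.5425 -0.2321  0.14  ]
keybot [ 0.5425 -0.2395  0.14  ]
```

```bash
python3 - <<'E'
from h import *
import pickle
np.set_printoptions(precision=4,suppress=True,linewidth=200)
s,c=pickle.load(open("w2.pkl","rb"))
P=lambda n,uv,z:print(n,plane(c,uv,z,s))
P("barL",(296.6,110),.135);P("barR",(319.2,110),.135);P("barL",(296.6,150),.135);P("barR",(318.8,150),.135)
P("leftTop",(275,49),.153);P("leftBot",(275,94.3),.153);P("rightTop",(275,163.7),.153);P("rightBot",(275,203.5),.153)
P("held saddle +14",(313,266),.2705);P("held grip bot +9",(313,279),.2705);P("held grip top +9",(313,324.3),.3145)
P("held grip xL",(296,285),.2705);P("xR",(331,285),.2705)
g=cv2.cvtColor(c["pixels"],cv2.COLOR_RGB2GRAY);print(c["pixels"][285,285:340,2],c["pixels"][285,285:340,0])
E
```

```text
barL [ 0.5353 -0.2183  0.135 ]
barR [ 0.5511 -0.2183  0.135 ]
barL [ 0.5349 -0.2457  0.135 ]
barR [ 0.5508 -0.2457  0.135 ]
leftTop [ 0.5228 -0.1819  0.153 ]
leftBot [ 0.522 -0.209  0.153]
rightTop [ 0.5208 -0.2536  0.153 ]
rightBot [ 0.52   -0.2811  0.153 ]
held saddle +14 [ 0.5466 -0.2853  0.2705]
held grip bot +9 [ 0.5466 -0.2912  0.2705]
held grip top +9 [ 0.5466 -0.2897  0.3145]
held grip xL [ 0.5392 -0.294   0.2705]
xR [ 0.5544 -0.294   0.2705]
[122 122 122 121 123 123 121  95  96  97  97 100 124 104 105 105 107 107 107 106 107 106 106 107 107 106 107 106 106 107 107 107 106 107 107 107 107 107 108 107 107 107 107 106 108 125  96  98  98
  97 102 125 124 123 123] [133 133 133 132 134 134 128  96  97  98  98  99  97  53  53  55  56  56  56  55  57  55  55  56  55  56  57  56  56  57  58  56  56  57  56  58  57  57  58  57  58  58  57  57  63 104  99 100  99
  99 104 133 135 134 134]
```

Emit:
{"op": "step_arm", "data": {"motion": [[[0.3,-0.02,0],0],[[0.7,-0.05,0],0],[[1.0,-0.065,0],0],[[1.09,-0.065,0],0],[[1.09,-0.065,0.1],0],[[1.09,-0.065,0.4],0],[[1.09,-0.065,0.7],0],[[1.09,-0.065,0.9],0],[[1.09,-0.065,0.93],0],[[1.09,-0.065,0.93],0]]}}

```text
time: 8.43
tool_pos: [0.542, -0.2347, 0.2398]
tool_rot: [3.141, 0.0, 1.567]
contact_force: [-0.2, 0.1, -3.5]
opening: 0.0139
grip_force: 30.0
```

```bash
python3 - <<'E'
from cell import robot
from h import *
np.set_printoptions(precision=4,suppress=True)
s=robot.observe();print(s["tool_pos"],s["tool_rot"],s["contact_force"],s["torque"])
c=robot.read_camera("scene");w=robot.read_camera("wrist");
im=np.vstack([cv2.resize(c["pixels"][215:335,190:320],(650,400),interpolation=2)[:300],cv2.resize(w["pixels"][200:340,170:470],(650,300),interpolation=2)])
cv2.imwrite("pics/m3.png",im[...,::-1])
E
```

```text
[ 0.542  -0.2347  0.2398] [3.141  0.0003 1.5665] [-0.1667  0.1441 -3.4888] [-0.0777  0.0561  0.0138]
```

View pics/m3.png

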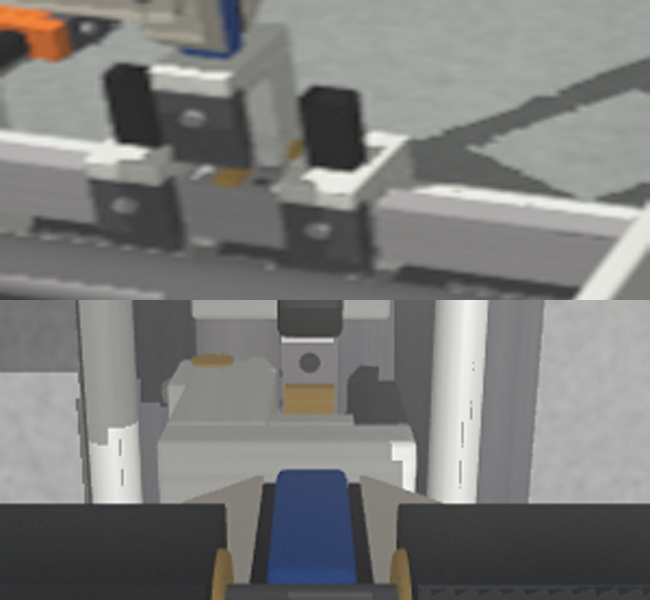

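The scene view shows the spare hanging just above the bar between the black grips. In the wrist view the key (310,400) lies in line under the blue grip (310,520). I'll descend gently, set 2 mm to the +y side.

Emit:
{"op": "step_arm", "data": {"motion": [[[0.03,0,0.05],0],[[0.03,0,0.15],0],[[0.03,0,0.25],0],[[0.03,0,0.35],0],[[0.03,0,0.43],0],[[0.03,0,0.47],0],[[0.03,0,0.5],0],[[0.03,0,0.5],0]]}}

```text
time: 9.52
tool_pos: [0.5418, -0.2326, 0.2095]
tool_rot: [3.142, -0.0, 1.567]
contact_force: [-0.3, -0.1, -2.9]
opening: 0.0136
grip_force: 30.0
```

Emit:
{"op": "step_arm", "data": {"motion": [[[0,0,0.05],0],[[0,0,0.1],0],[[0,0,0.15],0],[[0,0,0.2],0],[[0,0,0.25],0],[[0,0,0.29],0],[[0,0,0.31],0],[[0,0,0.32],0],[[0,0,0.32],0]]}}

```text
time: 10.65
tool_pos: [0.5418, -0.2326, 0.1904]
tool_rot: [3.141, -0.0, 1.567]
contact_force: [-0.7, 0.6, -2.9]
opening: 0.0137
grip_force: 30.0
```

Emit:
{"op": "step_arm", "data": {"motion": [[[0,0,0.02],0],[[0,0,0.04],0],[[0,0,0.06],0],[[0,0,0.08],0],[[0,0,0.09],0],[[0,0,0.09],0]]}}

```text
time: 11.4
tool_pos: [0.5418, -0.2326, 0.1848]
tool_rot: [-3.142, -0.0, 1.567]
contact_force: [-0.1, -0.5, -2.8]
opening: 0.0139
grip_force: 30.0
```

Emit:
{"op": "step_arm", "data": {"motion": [[[0,0,0.01],0],[[0,0,0.015],0],[[0,0,0.015],0]]}}

```text
time: 11.78
tool_pos: [0.5418, -0.2325, 0.184]
tool_rot: [3.142, -0.0, 1.567]
contact_force: [0.3, -0.1, -3.2]
opening: 0.014
grip_force: 30.0
```

Emit:
{"op": "step_arm", "data": {"motion": [[[0,0,0.01],0],[[0,0,0.01],0]]}}

```text
time: 12.02
tool_pos: [0.5418, -0.2325, 0.1834]
tool_rot: [-3.142, -0.0, 1.567]
contact_force: [0.0, 0.2, -2.4]
opening: 0.0141
grip_force: 30.0
```

Emit:
{"op": "step_arm", "data": {"motion": [[[0,0,0.008],0],[[0,0,0.008],0]]}}

```text
time: 12.28
tool_pos: [0.5418, -0.2326, 0.1832]
tool_rot: [3.141, 0.0, 1.567]
contact_force: [-1.3, 1.4, 0.9]
opening: 0.0138
grip_force: 30.0
```

Emit:
{"op": "step_arm", "data": {"motion": [[[-0.005,0,0],0],[[-0.01,0,0],0],[[-0.015,0,0],0],[[-0.015,0,0],0]]}}

```text
time: 12.78
tool_pos: [0.542, -0.2333, 0.1831]
tool_rot: [3.141, -0.0, 1.567]
contact_force: [0.3, 2.5, 1.8]
opening: 0.014
grip_force: 30.0
```

Emit:
{"op": "step_arm", "data": {"motion": [[[-0.005,0,0],0],[[-0.01,0,0],0],[[-0.01,0,0],0]]}}

```text
time: 13.15
tool_pos: [0.5419, -0.2342, 0.1829]
tool_rot: [3.141, 0.0, 1.567]
contact_force: [-0.1, 1.8, 0.7]
opening: 0.0141
grip_force: 30.0
```

Emit:
{"op": "step_arm", "data": {"motion": [[[-0.005,0,0],0],[[-0.01,0,0],0],[[-0.01,0,0],0]]}}

```text
time: 13.52
tool_pos: [0.5415, -0.2349, 0.1824]
tool_rot: [-3.141, -0.0, 1.567]
contact_force: [-0.3, 0.2, -2.5]
opening: 0.0136
grip_force: 30.0
```

Emit:
{"op": "step_arm", "data": {"motion": [[[-0.005,0,0],0],[[-0.01,0,0],0],[[-0.01,0,0],0]]}}

```text
time: 13.9
tool_pos: [0.5418, -0.2353, 0.1829]
tool_rot: [3.142, -0.0, 1.567]
contact_force: [0.2, 0.5, -2.4]
opening: 0.0136
grip_force: 30.0
```

The bearing force is gone at y≈-0.235, so the groove is over the key. I'll lower it in small steps.

Emit:
{"op": "step_arm", "data": {"motion": [[[0,0,0.01],0],[[0,0,0.02],0],[[0,0,0.025],0],[[0,0,0.025],0]]}}

```text
time: 14.4
tool_pos: [0.5418, -0.2352, 0.1814]
tool_rot: [-3.142, -0.0, 1.567]
contact_force: [0.9, -0.3, -3.5]
opening: 0.0138
grip_force: 30.0
```

Emit:
{"op": "step_arm", "data": {"motion": [[[0,0,0.01],0],[[0,0,0.02],0],[[0,0,0.03],0],[[0,0,0.03],0]]}}

```text
time: 14.9
tool_pos: [0.5418, -0.2352, 0.1795]
tool_rot: [-3.142, -0.0, 1.567]
contact_force: [0.3, 0.9, -3.6]
opening: 0.0137
grip_force: 30.0
```

Emit:
{"op": "step_arm", "data": {"motion": [[[0,0,0.008],0],[[0,0,0.015],0],[[0,0,0.015],0]]}}

```text
time: 15.28
tool_pos: [0.5418, -0.2352, 0.1787]
tool_rot: [-3.142, -0.0, 1.567]
contact_force: [0.9, -0.5, -3.2]
opening: 0.0137
grip_force: 30.0
```

Emit:
{"op": "step_arm", "data": {"motion": [[[0,0,0.007],0],[[0,0,0.007],0],[[0,0,0.007],0]]}}

```text
time: 15.65
tool_pos: [0.5418, -0.2353, 0.1783]
tool_rot: [3.142, -0.0, 1.567]
contact_force: [0.2, -0.5, -3.2]
opening: 0.014
grip_force: 30.0
```

Emit:
{"op": "step_arm", "data": {"motion": [[[0,0,0.008],0],[[0,0,0.008],0],[[0,0,0.008],0]]}}

```text
time: 16.02
tool_pos: [0.5418, -0.2352, 0.1782]
tool_rot: [3.141, 0.0, 1.567]
contact_force: [-1.1, 0.6, 2.7]
opening: 0.014
grip_force: 30.0
```

It is home, with 6 N bearing on the bar at z = 0.1782. I'll release it and retract.

Emit:
{"op": "step_arm", "data": {"motion": [[[0,0,0],0],[[0,0,0],0],[[0,0,0],0],[[0,0,0],0],[[0,0,0],0],[[0,0,0],0],[[0,0,0],0],[[0,0,0],0]], "hand": 120}}

```text
time: 17.02
tool_pos: [0.5418, -0.2352, 0.1778]
tool_rot: [3.142, -0.0, 1.567]
contact_force: [0.1, 0.4, -0.1]
opening: 0.0484
grip_force: 0.0
```

Emit:
{"op": "step_arm", "data": {"motion": [[[0,0,-0.1],0],[[0,0,-0.3],0],[[0,0,-0.7],0],[[0,0,-1.2],0],[[0,0,-1.7],0],[[0,0,-2.0],0],[[-0.5,0,-2.0],0],[[-1.0,0,-2.0],0],[[-1.2,0,-2.0],0],[[-1.2,0,-2.0],0]]}}

```text
time: 18.27
tool_pos: [0.5414, -0.3075, 0.298]
tool_rot: [3.141, -0.0, 1.566]
contact_force: [-0.3, 0.6, 0.5]
opening: 0.0484
grip_force: 0.0
```

```bash
python3 - <<'E'
from cell import robot
from h import *
np.set_printoptions(precision=4,suppress=True)
s=robot.observe();print(s["time"],s["tool_pos"],s["contact_force"],s["opening"])
c=robot.read_camera("scene");w=robot.read_camera("wrist")
im=np.vstack([cv2.resize(c["pixels"][215:315,180:320],(650,300),interpolation=2),cv2.resize(w["pixels"][20:270,180:480],(650,300),interpolation=2)])
cv2.imwrite("pics/m4.png",im[...,::-1])
E
```

```text
18.275 [ 0.5414 -0.3075  0.298 ] [-0.2642  0.6217  0.4844] 0.048443984965586044
```

View pics/m4.png

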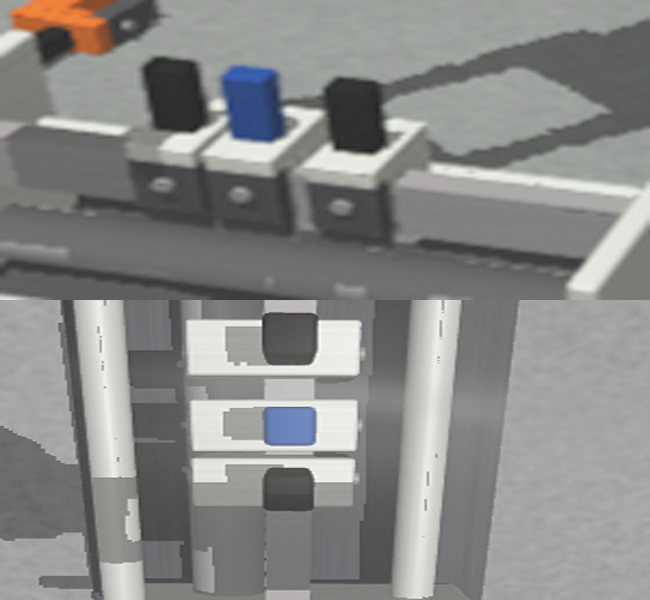

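The picture shows the blue grip (255,100) level with the black ones and square on the bar. In the wrist view its saddle, at rows 400-450, sits clear of both neighbours. I'm handing in.

```bash
python3 -c "
from cell import robot
print(robot.hand_in())"
```

```text
the job is handed in; nothing more can be done
None
```

The spare holder is home on the bar over its key and let go, the set holders look undisturbed in the last pictures, and the job was handed in at about 18 s of robot time; no verdict came back.

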